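# Level a wobbling condiment stand and load it

## Robot

A 7-joint arm with a two-finger parallel gripper is mounted at the origin on a cart in front of the work surface, level with it; the furniture and walls round the work are solid. World frame = base frame: x ahead of the robot, y to its left, z up, the work surface at z = 0. Lengths are in mm, angles in rad, forces in N, time in s.
With the tool pointing down it reaches from about 350 to 900 mm from the base axis. Payload 19.9 kg.
Tool frame: the origin (TCP) lies at the very end of the fingers, on their centre line; the grasp point (between the pads) lies manip.pinch_z behind it (manip.pinch_z is the distance from the TCP to the grasp point, in mm); z points along the fingers, y is the line along which they close (so a half turn about z gives the same grasp; the last joint's range is limited). The gripper opens to 94 mm and grips with 3 to 60 N. Pads are 16 mm wide; open, the fingers measure 119 mm over their backs; the gripper's body (75 mm by 177 mm) begins 78 mm behind the grasp point.
Start: joints at [-1.216, 0.417, -0.01, 1.614, 0.005, 1.111, -0.053], TCP at [240.955, 576.662, 205.425] pointing down, gripper open.
Joint ranges: [-2.81, 2.81], [-0.39, 2.02], [-1.27, 1.25], [0.06, 2.57], [-1.19, 4.33], [0.19, 2], [-2.82, 2.82]. Speed limits (rad/s): [1.89, 1.89, 2.39, 2.39, 3.01, 3.01, 3.01].

## Interface

Orientations are given as [roll, pitch, yaw] about the fixed x, y, z axes, in that order (R = Rz(yaw) Ry(pitch) Rx(roll)).
In Python, from bench import manip gives the robot as it stands. Calls block until the motion is done:
- manip.move_pose(position, orientation): joint-space move of the TCP to a pose.
- manip.move_l(position, feed=150, rotation=None, force_limit=None): straight line of the TCP; rotation=None keeps the orientation; feed is the mean speed in mm/s. With force_limit (N) it stops when the force on the tool has changed by that much, and returns True; else False.
- manip.move_joints(angles): joint-space move.
- manip.command_gripper(opening, strength=None): opening from 0.0 (shut) to 1.0 (fully open); strength is the grip in N (None keeps the last); returns when the fingers have stopped.
- manip.hold(seconds).
- manip.ik(position, orientation): joint angles nearest the present ones, or None.
- manip.read_camera(name): name is "scene" or "side" or "wrist"; returns (picture, depth): 420x560x3 uint8, red, green, blue; 420x560 float32, mm along the optical axis (not along the pixel's ray), 0 where there is no reading.
- manip.camera_params(name): a dict with "mtx" (3x3 intrinsics, pixels), "R" (3x3) and "t" (3): a world point X has camera coordinates R X + t; the wrist camera has in their place "tool_from_camera" (4x4, takes a point from camera to tool coordinates, whose origin is the TCP and whose axes are the flange's). Camera axes: x right, y down, z forward; pixel columns grow to the right and rows downward; lengths in mm; the calibration is good to about 2 mm. A picture is of the moment at which its call begins: read the wrist's pose just before it. camera_params takes no time and is no camera call.
A pose or a line that the arm cannot do raises manip.Unreachable and nothing moves.
- manip.hand_in(): hands the job in; it is judged then, once.
Readings, each from a call of its own:
- manip.read_t(): time.
- manip.read_joints(): joint angles.
- manip.read_qvel(): joint speeds.
- manip.read_joint_torque(): joint torques, N m.
- manip.read_tool_pos(): TCP position.
- manip.read_tool_rot(): TCP orientation.
- manip.read_wrist_force(): force on the tool from outside, world axes, zero at the start.
- manip.read_torque(): the same for the moment, N m.
- manip.read_opening(): opening from 0.0 (shut) to 1.0 (fully open).
- manip.read_finger_force(): force on a finger pad.
Only numpy, scipy, OpenCV 4.12 (cv2) and the standard library are available. Lean on these libraries where they do the work, as an engineer would, in place of code of your own. Each camera call takes 0.05 s, during which the arm holds its last target. There are 200 camera calls.

## Task

The small wooden stand on the worktop wobbles: one of its two front screw feet is too short and the other too long. Turn the two black knobs until the stand is level and stands firmly on all four feet, and only then put the salt drum and the small spice jar, which stand near the front edge of the worktop, upright on it. Leave the other things alone.

Things in the scene. Friction and masses are not known exactly. Their poses are not given: they have to be found in the camera images.
- stand: Loose wooden stand, 2 kg: board 170 (x) x 240 (y) x 18 mm, its top 46 mm above the feet, which are at x = +-58, y = +-92 mm. Origin: middle of the plane of the feet; x points away from the robot, y left, z up. The two rear legs (+x) are fixed; the two front feet (-x) are screws through the board with a black knob on top. It rocks and leans up to 4 degrees at the start; it need not be lifted.
- stand_top (a point): On the board's upper face, 10 mm in front of its middle (stand frame x = -10 mm, y = 0, z = 46 mm). Free room for both things, for example at 42 mm to its left and right. Over the back of the worktop (x > 0.6 m) hangs a wall cabinet, its underside 0.5 m above the worktop.
- knob_left (a joint): Rotation (rad) of the front left knob (+y). Clockwise from above (value grows) makes its foot longer, 16 mm a turn (2.55 mm/rad); 0 = as long as the fixed rear feet, negative = too short, positive = too long; range -3.4 to 3.4. The knob moves with its foot: clockwise it sinks towards the board. Stiff (0.06 to 0.1 N m), stays where left.
- knob_right (a joint): Rotation (rad) of the front right knob (-y). Clockwise from above (value grows) makes its foot longer, 16 mm a turn (2.55 mm/rad); 0 = as long as the fixed rear feet, negative = too short, positive = too long; range -3.4 to 3.4. The knob moves with its foot: clockwise it sinks towards the board. Stiff (0.06 to 0.1 N m), stays where left.
- knob_left_grip (a point): Grip point on the axis of the front left knob, 11 mm above its underside (the knob: black ribbed round knob, 36 mm diameter, 22 mm tall, on a steel screw). In the stand's frame it is at x = -58 mm, y = +92 mm, z = 73 mm when its joint is 0, when the knob's underside is 16 mm above the board; it can be gripped from any side.
- knob_right_grip (a point): Grip point on the axis of the front right knob, 11 mm above its underside (the knob: black ribbed round knob, 36 mm diameter, 22 mm tall, on a steel screw). In the stand's frame it is at x = -58 mm, y = -92 mm, z = 73 mm when its joint is 0, when the knob's underside is 16 mm above the board; it can be gripped from any side.
- foot_left_tip (a point): Middle of the underside of the front left screw foot (black rubber pad, 30 mm diameter), at x = -58 mm, y = +92 mm in the stand's frame (z = 0 there when its joint is 0); z = 0 when it is down on the worktop.
- foot_right_tip (a point): Middle of the underside of the front right screw foot (black rubber pad, 30 mm diameter), at x = -58 mm, y = -92 mm in the stand's frame (z = 0 there when its joint is 0); z = 0 when it is down on the worktop.
- rear_left_tip (a point): Middle of the underside of the fixed rear left foot (black rubber pad, 30 mm diameter), at x = +58 mm, y = +92 mm in the stand's frame; z = 0 when it is down on the worktop.
- rear_right_tip (a point): Middle of the underside of the fixed rear right foot (black rubber pad, 30 mm diameter), at x = +58 mm, y = -92 mm in the stand's frame; z = 0 when it is down on the worktop.
- salt_drum: Round cardboard salt drum, blue with a white cap, 57 mm diameter, 116 mm tall, 0.4 to 0.7 kg, standing on the worktop. Origin: centre of its underside, z up.
- spice_jar: Small glass spice jar with a ribbed blue screw cap (fixed to it), 46 mm diameter, 92 mm tall, about 0.14 kg, standing on the worktop. Origin: centre of its underside, z up.
- teaspoon: Steel teaspoon lying on the worktop, 130 x 27 x 11 mm; a bystander.
- tea_packet: Small box of tea bags, 50 x 74 x 55 mm; a bystander.
There are look-alikes about, which are no part of the job. What is shaped like the spice_jar but red is not meant.

How it is judged (in metres and radians):
On the way:
1. the stand is level and firm on all four feet, with the salt drum and the spice jar still off it (height (world z) of each of foot_left_tip, foot_right_tip, rear_left_tip, rear_right_tip below 0.0015 m and angle between stand's own z axis and vertical below 0.012 rad and height (world z) of each of salt_drum, spice_jar below 0.02 m), for 0.3 s.
At the end, for the whole second after the job is handed in: The stand is level within 0.7 degrees with all four feet within 1.5 mm of the worktop, and the salt drum and the spice jar both stand upright (within 3 degrees) on its board, at rest (height (world z) of each of foot_left_tip, foot_right_tip, rear_left_tip, rear_right_tip below 0.0015 m and angle between stand's own z axis and vertical below 0.012 rad and z of salt_drum in the frame of stand between 0.04 and 0.052 m and x of salt_drum in the frame of stand between -0.085 and 0.085 m and y of salt_drum in the frame of stand between -0.12 and 0.12 m and angle between each of salt_drum, spice_jar's own z axis and vertical below 0.05 rad and linear speed of each of salt_drum, spice_jar, stand below 0.02 m/s and z of spice_jar in the frame of stand between 0.04 and 0.052 m and x of spice_jar in the frame of stand between -0.085 and 0.085 m and y of spice_jar in the frame of stand between -0.12 and 0.12 m); the robot touches nothing.
It fails at once if a bystander (teaspoon, tea packet) is moved by more than 30 mm (distance of any of teaspoon, tea_packet from where it was at the start of the episode above 0.03 m).
It fails at once if the salt drum or the spice jar is knocked over (angle between any of salt_drum, spice_jar's own z axis and vertical above 0.7 rad).
It also fails if it takes over 72 s, if anything falls off the work surface, if the arm or the gripper's body presses on something with over 40 N, if the wrist force passes 120 N, or if a joint passes its speed limit or range.

## Working session

There is one attempt and no reset: what is moved stays moved. The work goes in short steps, each a Python script; the robot and the scene stay as the last script left them, time stands still between calls to the robot, and variables do not carry over. Pictures are saved under pics/ and viewed, at most 10 in all, crops included, and the job is handed in when it is done.

```bash
ls; mkdir -p pics; python3 - <<'E'
from bench import manip
import cv2,numpy as np
for n in("scene","side"):
    p,d=manip.read_camera(n); cv2.imwrite(f"pics/{n}0.png",p[:,:,::-1]); np.savez(f"{n}0.npz",p=p,d=d)
    c=manip.camera_params(n); print(n,c["mtx"].tolist(),(-c["R"].T@c["t"]).round(),c["R"].round(2).tolist())
print(manip.pinch_z,manip.read_tool_rot(),manip.read_t(),manip.camera_params("wrist"))
E
```

```text
pics
scene [[442.50228368769785, 0.0, 280.6834477864749], [0.0, 442.50228368769785, 211.7505350423007], [0.0, 0.0, 1.0]] [ -11. -710. 1051.] [[0.8, -0.6, 0.02], [-0.43, -0.6, -0.68], [0.41, 0.53, -0.74]]
side [[439.1474435553003, 0.0, 274.77994257366925], [0.0, 439.1474435553003, 208.38997025555219], [0.0, 0.0, 1.0]] [ -41. -779.  590.] [[0.8, -0.6, 0.01], [-0.27, -0.38, -0.88], [0.54, 0.7, -0.47]]
18.8 [-3.14047428e+00  8.51972861e-05  2.74583106e+00] 0.1 {'mtx': array([[361.83032747,   0.        , 283.4612502 ],
       [  0.        , 361.83032747, 209.47185491],
       [  0.        ,   0.        ,   1.        ]]), 'tool_from_camera': array([[ 1.11733324e-03, -9.62681909e-01, -2.70633136e-01,
         7.86269288e+01],
       [ 9.99999263e-01,  9.46956335e-04,  7.60123800e-04,
         4.32188717e-01],
       [-4.75479668e-04, -2.70633786e-01,  9.62682257e-01,
        -1.77517947e+02],
       [ 0.00000000e+00,  0.00000000e+00,  0.00000000e+00,
         1.00000000e+00]])}
```

View pics/scene0.png

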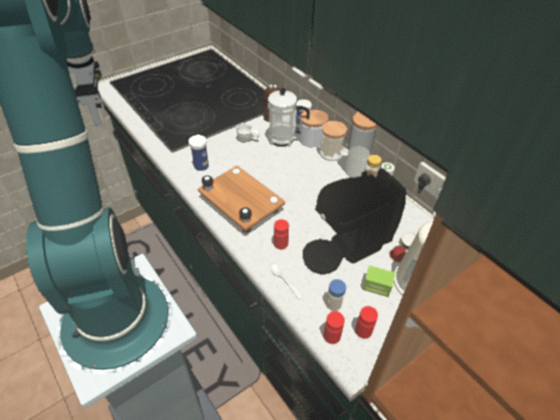

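View pics/side0.png

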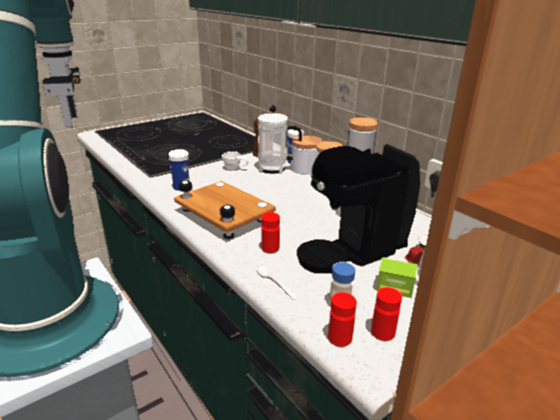

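The scene picture shows the stand near (241,197) with its knobs at (208,181) and (245,213). The salt drum is at (199,150), the spice jar with the blue cap at (337,290), and there are red look-alikes and a spoon at (285,280). The side picture shows the same layout. Next I get 3D positions from depth.

```bash
cat > h.py <<'E'
import numpy as np,cv2
from bench import manip
from scipy.spatial.transform import Rotation as Ro
def cloud(n):
    Rt,tt=manip.read_tool_rot(),np.array(manip.read_tool_pos()); p,d=manip.read_camera(n); c=manip.camera_params(n); K=c["mtx"]
    v,u=np.mgrid[:420,:560]; P=np.stack([(u-K[0,2])/K[0,0]*d,(v-K[1,2])/K[1,1]*d,d],-1)
    if n=="wrist":
        T=c["tool_from_camera"]; P=P@T[:3,:3].T+T[:3,3]; W=P@Ro.from_euler("xyz",Rt).as_matrix().T+tt
    else: W=(P-c["t"])@c["R"]
    W[d==0]=np.nan
    return p,W
def plane(Q):
    # robust plane z=ax+by+c
    for _ in range(8):
        A=np.c_[Q[:,:2],np.ones(len(Q))]; s=np.linalg.lstsq(A,Q[:,2],rcond=None)[0]; r=Q[:,2]-A@s; Q=Q[abs(r)<max(1.5,2*r.std())]
    return s,Q
E
python3 - <<'E'
from h import *
for n,pts in(("scene",dict(kl=(208,179),kr=(245,211),board=(241,197),drum=(198,140),jar=(337,287),red=(282,225),c1=(236,168),c2=(284,203),c3=(252,226),c4=(199,191),spoon=(277,270),wk=(310,255))),
 ("side",dict(kl=(186,184),kr=(228,211),drum=(178,155),jar=(344,270)))):
    p,W=cloud(n)
    for k,(u,v) in pts.items(): print(n,k,W[v,u].round(0),p[v,u])
    if n=="scene":
        hsv=cv2.cvtColor(p,cv2.COLOR_RGB2HSV)
        X=W
        m=(X[...,2]>25)&(X[...,2]<62)&(hsv[...,0]<22)&(hsv[...,1]>90)
        lab=cv2.connectedComponents(m.astype(np.uint8))[1]; Q=X[lab==lab[197,241]]
        s,Q=plane(Q); print(s, len(Q), cv2.minAreaRect(Q[:,:2].astype(np.float32)))
        for k,c,lo,hi in(("drum",(198,140),108,125),("jar",(337,287),85,100)):
            c0=X[c[1],c[0]]; mm=(X[...,2]>lo)&(X[...,2]<hi)&(np.hypot(X[...,0]-c0[0],X[...,1]-c0[1])<60)
            Q=X[mm]; print(k,len(Q),Q.min(0).round(),Q.max(0).round(),cv2.minEnclosingCircle(Q[:,:2].astype(np.float32)))
E
```

```text
scene kl [428. 232.  88.] [165 173 169]
scene kr [449.  54.  83.] [245 252 248]
scene board [489. 139.  48.] [207 148  99]
scene drum [485. 389. 116.] [253 252 249]
scene jar [ 488. -310.   92.] [110 140 184]
scene red [498. -63.  96.] [241  84  78]
scene c1 [553. 268.  43.] [228 191 158]
scene c2 [590.  47.  37.] [177 150 127]
scene c3 [456.  31.  31.] [130 110  94]
scene c4 [399. 251.  37.] [163 134 114]
scene spoon [ 434. -127.    3.] [244 244 239]
scene wk [ 537. -149.   16.] [64 60 59]
[ 6.74465091e-03 -1.51018038e-02  4.71034990e+01] 2098 ((492.8097229003906, 148.77481079101562), (166.51046752929688, 237.1647491455078), 6.8276872634887695)
drum 163 [454. 362. 108.] [509. 420. 122.] ((479.3031005859375, 392.8056335449219), 31.95552635192871)
jar 228 [ 468. -329.   85.] [ 513. -285.  100.] ((490.4578857421875, -307.4075012207031), 22.75876808166504)
side kl [419. 222.  91.] [43 41 44]
side kr [440.  41.  81.] [33 31 34]
side drum [471. 372. 116.] [255 254 252]
side jar [ 485. -310.   92.] [ 87 131 198]
```

```bash
cat >> h.py <<'E'
C=np.array([493.,149.]); YAW=0.119
def see(name=None):
    p,W=cloud("wrist")
    if name: cv2.imwrite(f"pics/{name}.png",p[:,:,::-1]); np.savez(f"{name}.npz",p=p,W=W)
    hsv=cv2.cvtColor(p,cv2.COLOR_RGB2HSV)
    m=(W[...,2]>25)&(W[...,2]<62)&(hsv[...,0]<22)&(hsv[...,1]>80)&(np.hypot(W[...,0]-C[0],W[...,1]-C[1])<170)
    n,lab,st,_=cv2.connectedComponentsWithStats(m.astype(np.uint8)); l=1+np.argmax(st[1:,4])
    Q=W[lab==l]; s,Q=plane(Q); rect=cv2.minAreaRect(Q[:,:2].astype(np.float32))
    print("board n",len(Q),"slope mrad",(s[:2]*1e3).round(1),"z at C",(s[:2]@C+s[2]).round(2),rect)
    a=YAW; R=np.array([[np.cos(a),-np.sin(a)],[np.sin(a),np.cos(a)]]); out={}
    for k,o in(("L",(-58,92)),("R",(-58,-92))):
        g=C+R@o; mm=(np.hypot(W[...,0]-g[0],W[...,1]-g[1])<30)&(W[...,2]>72)&(W[...,2]<105)
        K=W[mm]; h=K[:,2]-(K[:,:2]@s[:2]+s[2]); top=K[h>np.percentile(h,90)-4]; ht=h[h>np.percentile(h,90)-4]
        c,r=cv2.minEnclosingCircle(top[:,:2].astype(np.float32))
        print(k,"n",len(top),"center",np.round(c,1),"r",round(r,1),"h pct",np.percentile(ht,[10,50,90]).round(2),"z",np.median(top[:,2]).round(1)); out[k]=(np.array(c),np.median(ht))
    return s,out
E
python3 - <<'E'
from h import *
try:
    manip.command_gripper(0.6)
    manip.move_pose([485,149,190],[np.pi,0,np.pi+.119])
except manip.Unreachable as e: print("unreach",e)
print(manip.read_joints(),manip.read_tool_pos(),manip.read_t())
see("w0")
E
```

```text
[-0.54190472  0.22570118  0.20882488  1.92480925 -0.05551006  0.99642588
  1.38266911] [484.9189426  149.88890165 190.02360092] 2.7417
board n 35842 slope mrad [  2.4 -14.6] z at C 45.91 ((493.89251708984375, 154.81309509277344), (167.2183074951172, 236.86102294921875), 6.991389751434326)
L n 1616 center [425.2 239.5] r 18.8 h pct [42.01 43.52 44.58] z 88.0
R n 1559 center [447.6  56.7] r 18.6 h pct [33.63 35.12 36.25] z 82.3
```

View pics/w0.png

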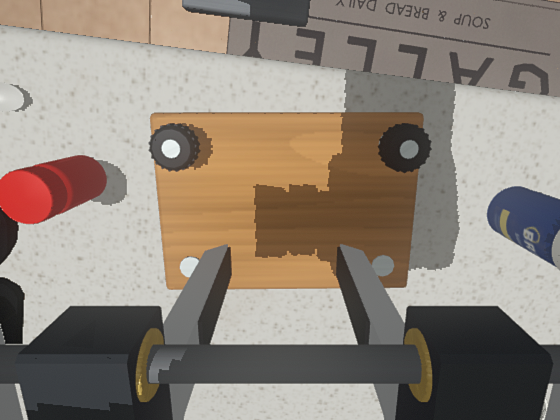

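```bash
cat >> h.py <<'E'
def see2(name=None,file=None,Cc=(493.9,152.5)):
    if file: z=np.load(file); p,W=z["p"],z["W"]
    else:
        p,W=cloud("wrist")
        if name: cv2.imwrite(f"pics/{name}.png",p[:,:,::-1]); np.savez(f"{name}.npz",p=p,W=W)
    hsv=cv2.cvtColor(p,cv2.COLOR_RGB2HSV); r=np.hypot(W[...,0]-Cc[0],W[...,1]-Cc[1])
    mt=(abs(W[...,2])<12)&(hsv[...,1]<40)&(hsv[...,2]>60)&(r<260)&(r>120)
    t,Qt=plane(W[mt])
    mb=(W[...,2]>25)&(W[...,2]<62)&(hsv[...,0]<22)&(hsv[...,1]>80)&(r<170)
    n,lab,st,_=cv2.connectedComponentsWithStats(mb.astype(np.uint8)); l=1+np.argmax(st[1:,4])
    s,Q=plane(W[lab==l]); (cx,cy),wh,an=cv2.minAreaRect(W[lab==l][:,:2].astype(np.float32))
    a=np.deg2rad(an); a=(a+np.pi/4)%(np.pi/2)-np.pi/4; R=np.array([[np.cos(a),-np.sin(a)],[np.sin(a),np.cos(a)]]); c=np.array([cx,cy])
    hc=(s-t)@np.r_[c,1]; sl=R.T@(s-t)[:2]
    hh={k:round(hc+sl@np.array(o)-46,2) for k,o in dict(RL=(58,92),RR=(58,-92),LF=(-58,92),RF=(-58,-92)).items()}
    print("c",c.round(1),np.round(wh,1),"yaw",a.round(3),"table",(t[:2]*1e3).round(1),(t@np.r_[c,1]).round(2),"board height-46 at feet",hh,"slopes",(sl*1e3).round(1))
    k={}
    for n,o in(("L",(-58,92)),("R",(-58,-92))):
        g=c+R@o; rr=np.hypot(W[...,0]-g[0],W[...,1]-g[1]); m=(rr<32)&(W[...,2]>70)&(W[...,2]<105)
        K=W[m]; h=K[:,2]-(K[:,:2]@s[:2]+s[2]); top=h>np.median(h[h>np.percentile(h,70)])-4
        cc=np.array(cv2.minEnclosingCircle(K[top][:,:2].astype(np.float32))[0])
        rr=np.hypot(*(K[top][:,:2]-cc).T); hk=h[top]
        print(n,cc.round(1),"h by radius",[ (lo,round(float(np.median(hk[(rr>=lo)&(rr<lo+3)])),2)) for lo in(0,3,6,9,12,15)]); k[n]=(cc,hk[(rr>9)&(rr<15)].mean())
    return c,a,s,k
E
python3 - <<'E'
from h import *
see2(file="w0.npz"); print(manip.read_tool_pos()); see2("w1"); print(manip.read_tool_pos())
E
```

```text
c [493.7 154.7] [167.8 237.9] yaw 0.125 table [1.2 0.3] -1.8 board height-46 at feet {'RL': np.float64(0.22), 'RR': np.float64(2.97), 'LF': np.float64(0.3), 'RF': np.float64(3.05)} slopes [ -0.7 -14.9]
L [425.6 239.3] h by radius [(0, 44.18), (3, 44.33), (6, 43.84), (9, 43.64), (12, 43.57), (15, 42.35)]
R [447.7  57.1] h by radius [(0, 35.7), (3, 35.93), (6, 35.43), (9, 35.19), (12, 35.19), (15, 34.0)]
[484.92491425 149.88469554 190.00227624]
c [493.8 154.5] [168.4 237.8] yaw 0.121 table [1.3 0.3] -1.79 board height-46 at feet {'RL': np.float64(0.2), 'RR': np.float64(2.98), 'LF': np.float64(0.3), 'RF': np.float64(3.07)} slopes [ -0.8 -15.1]
L [425.9 239.3] h by radius [(0, 44.47), (3, 44.27), (6, 43.82), (9, 43.63), (12, 43.58), (15, 42.24)]
R [447.6  57. ] h by radius [(0, 35.95), (3, 35.91), (6, 35.41), (9, 35.27), (12, 35.14), (15, 33.9)]
[484.88797662 149.82782864 189.95657089]
```

```bash
python3 - <<'E'
from h import *
p,W=cloud("scene")
for n,g in(("L",(425,236)),("R",(447,54))):
    m=(np.hypot(W[...,0]-g[0],W[...,1]-g[1])<32)&(W[...,2]>72)&(W[...,2]<110); K=W[m]; K=K[K[:,2]>np.percentile(K[:,2],90)-5]
    print(n,len(K),np.round(cv2.minEnclosingCircle(K[:,:2].astype(np.float32)),1) if 0 else cv2.minEnclosingCircle(K[:,:2].astype(np.float32)), K.mean(0).round(1))
manip.move_pose([447,56,130],[np.pi,0,1.1+np.pi-.3])   # yaw 3.94 -> j7?
print(manip.read_joints().round(2) if hasattr(manip.read_joints(),'round') else manip.read_joints(), manip.read_t())
for y in(0.8,1.1,2.0,2.25,2.5): 
    q=manip.ik([447,56,58],[np.pi,0,y]); print(y,None if q is None else np.round(q,2))
see2("w2",Cc=(493.9,154))
E
```

```text
L 55 ((425.50244140625, 236.75750732421875), 17.87156105041504) [424.9 235.1  91. ]
R 78 ((447.2776184082031, 53.38566970825195), 17.798202514648438) [446.7  53.   84.7]
[-0.34  0.21  0.17  2.11 -0.05  0.83  2.22] 3.7417
0.8 [-0.91  0.46  0.86  2.18 -0.54  0.73 -0.45]
1.1 [-0.72  0.39  0.62  2.17 -0.36  0.68 -0.33]
2.0 [-0.58  0.36  0.45  2.17 -0.25  0.66  0.47]
2.25 [-0.54  0.35  0.41  2.17 -0.22  0.66  0.7 ]
2.5 [-0.51  0.35  0.37  2.16 -0.2   0.66  0.93]
c [488.2 129.1] [152.2 190.7] yaw 0.123 table [ 1.2 -0.4] -1.87 board height-46 at feet {'RL': np.float64(0.9), 'RR': np.float64(3.44), 'LF': np.float64(0.79), 'RF': np.float64(3.34)} slopes [  0.9 -13.8]Traceback (most recent call last):
  File "<stdin>", line 10, in <module>
  File "h.py", line 51, in see2
    K=W[m]; h=K[:,2]-(K[:,:2]@s[:2]+s[2]); top=h>np.median(h[h>np.percentile(h,70)])-4
                                                               ~~~~~~~~~~~~~^^^^^^
    return _quantile_unchecked(
        a, q, axis, out, overwrite_input, method, keepdims, weights)
    return _ureduce(a,
                    func=_quantile_ureduce_func,
    ...<5 lines>...
                    overwrite_input=overwrite_input,
                    method=method)
    r = func(a, **kwargs)
    result = _quantile(arr,
                       quantiles=q,
    ...<2 lines>...
                       out=out,
                       weights=wgt)
    slices_having_nans = np.isnan(arr[-1, ...])
                                  ~~~^^^^^^^^^
IndexError: index -1 is out of bounds for axis 0 with size 0
```

View pics/w2.png

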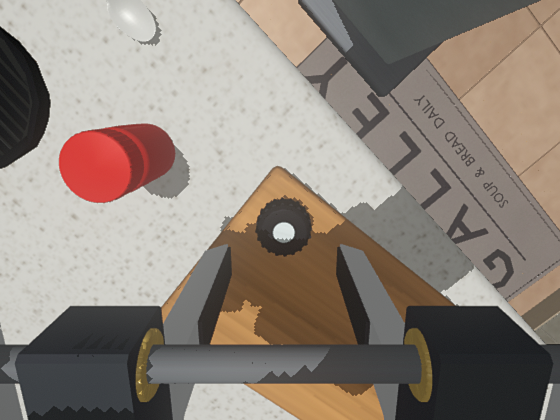

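```bash
python3 - <<'E'
from h import *
y0=2.75; P=[447.4,55.3]
manip.move_pose(P+[105],[np.pi,0,y0]); print(manip.move_l(P+[57.5],feed=120,force_limit=12))
manip.command_gripper(0.2,15); print("open",manip.read_opening(),manip.read_tool_pos(),manip.read_wrist_force())
q=np.array(manip.read_joints()); r0=np.array(manip.read_tool_rot()); q[6]+=1.15; manip.move_joints(q)
print(r0,manip.read_tool_rot(),manip.read_tool_pos(),manip.read_wrist_force(),manip.read_torque())
manip.command_gripper(0.6); p=np.array(manip.read_tool_pos()); manip.move_l([p[0],p[1],105],feed=200)
manip.move_pose([486,152,190],[np.pi,0,np.pi+.119]); see2("w3",Cc=(493.9,154)); print(manip.read_t())
E
```

```text
False
open 0.3744360559284921 [447.99245837  55.63393279  57.98478376] [0.87920765 1.80797354 7.1127414 ]
[3.14061642e+00 9.76132266e-04 2.75024264e+00] [-3.14126237e+00  1.08998061e-03 -2.38473762e+00] [447.86346028  55.60536226  58.01175233] [-1.90955916  0.28531232  2.25783952] [0.25809626 0.54389769 0.10492952]
c [493.9 154.3] [167.7 238.1] yaw 0.122 table [1.1 0.3] -1.81 board height-46 at feet {'RL': np.float64(0.11), 'RR': np.float64(0.26), 'LF': np.float64(-0.07), 'RF': np.float64(0.08)} slopes [ 1.5 -0.8]
L [425.3 237.9] h by radius [(0, 44.26), (3, 44.34), (6, 43.75), (9, 43.56), (12, 43.57), (15, 42.37)]
R [447.6  56.7] h by radius [(0, 38.57), (3, 38.93), (6, 38.28), (9, 38.06), (12, 38.11), (15, 36.83)]
8.8
```

```bash
python3 - <<'E'
from h import *
y0=3.1; P=[425.5,237.2]
manip.move_pose(P+[110],[np.pi,0,y0]); print(manip.move_l(P+[62],feed=120,force_limit=12))
manip.command_gripper(0.2,15); print("open",manip.read_opening(),manip.read_wrist_force())
x=np.array(manip.read_tool_pos())
for i in(1,2,3):
    manip.move_pose(list(x-[0,0,5.5*i/3]),[np.pi,0,y0-2.16*i/3]); print(manip.read_tool_rot()[2],manip.read_wrist_force(),manip.read_joints())
manip.command_gripper(0.6); p=np.array(manip.read_tool_pos()); manip.move_l([p[0],p[1],110],feed=200)
manip.move_pose([486,152,190],[np.pi,0,np.pi+.119]); see2("w4",Cc=(493.9,154)); print(manip.read_t())
p,W=cloud("scene"); np.savez("s4.npz",p=p,W=W)
E
```

```text
False
open 0.3745319333524062 [-0.38336816  2.69574402  2.27829705]
2.3833667827836256 [-0.98431799  0.33352434  1.20735232] [-1.00000601  0.42238306  0.5127543   2.08151215 -0.31287452  0.71157598
  0.52727235]
1.6646236553151152 [-1.50800258  0.02937848  2.59661211] [-1.13313221  0.46650847  0.68236213  2.08628738 -0.4383368   0.73221878
 -0.0759482 ]
0.9425809523171007 [-5.54629005 -0.04995156 12.5606747 ] [-1.26006991  0.53245562  0.8548249   2.09009914 -0.58223336  0.77218158
 -0.6668734 ]
c [493.9 154.4] [168.  238.4] yaw 0.12 table [1.2 0.3] -1.81 board height-46 at feet {'RL': np.float64(0.14), 'RR': np.float64(0.11), 'LF': np.float64(0.09), 'RF': np.float64(0.06)} slopes [0.5 0.2]
L [425.7 237.9] h by radius [(0, 38.87), (3, 38.81), (6, 38.28), (9, 38.1), (12, 38.11), (15, 36.77)]
R [447.9  56.6] h by radius [(0, 38.94), (3, 38.79), (6, 38.38), (9, 38.17), (12, 38.07), (15, 36.89)]
15.3667
```

```bash
python3 - <<'E'
from h import *
z=np.load("s4.npz"); W,p=z["W"],z["p"]
def low(xr,yr,zr):
    m=(W[...,0]>xr[0])&(W[...,0]<xr[1])&(W[...,1]>yr[0])&(W[...,1]<yr[1])&(W[...,2]>zr[0])&(W[...,2]<zr[1]); Q=W[m]; return (len(Q),)+((Q.min(0).round(),Q.max(0).round()) if len(Q) else ())
for y in range(-240,60,30): print(y,low((380,700),(y,y+30),(30,480)), low((380,700),(y,y+30),(160,480))[:2])
for n,(u,v) in dict(red1=(334,318),red2=(367,312),jar=(337,287),tea=(378,275)).items():
    c=W[v,u]; print(n,c.round(),low((c[0]-35,c[0]+35),(c[1]-35,c[1]+35),(c[2]-6,c[2]+6)))
manip.move_pose([472,391,205],[np.pi,0,np.pi/2+.119]); 
p,W=cloud("wrist"); cv2.imwrite("pics/w5.png",p[:,:,::-1])
m=(W[...,2]>106)&(W[...,2]<124)&(np.hypot(W[...,0]-481,W[...,1]-392)<45); Q=W[m]
print(len(Q),Q.min(0),Q.max(0),cv2.minEnclosingCircle(Q[:,:2].astype(np.float32)),manip.read_tool_pos(),manip.read_t())
E
```

```text
-240 (1568, array([ 511., -240.,   30.]), array([ 700., -210.,  276.])) (1168, array([ 539., -240.,  161.]))
-210 (926, array([ 499., -210.,   30.]), array([ 700., -180.,  277.])) (652, array([ 532., -210.,  188.]))
-180 (759, array([ 500., -180.,   30.]), array([ 700., -150.,  275.])) (557, array([ 534., -180.,  190.]))
-150 (325, array([ 506., -150.,   30.]), array([ 699., -120.,  272.])) (190, array([ 538., -150.,  188.]))
-120 (8, array([ 542., -120.,   32.]), array([ 566., -115.,   35.])) (0,)
-90 (232, array([475., -80.,  31.]), array([521., -60.,  98.])) (0,)
-60 (124, array([476., -60.,  31.]), array([521., -34.,  98.])) (0,)
-30 (0,) (0,)
0 (55, array([425.,  23.,  32.]), array([489.,  30.,  49.])) (0,)
30 (532, array([420.,  30.,  30.]), array([590.,  60., 328.])) (2, array([467.,  59., 323.]))
red1 [ 424. -371.   92.] (259, array([ 402., -396.,   87.]), array([ 447., -351.,   98.]))
red2 [ 500. -406.   92.] (253, array([ 477., -434.,   86.]), array([ 521., -389.,   98.]))
jar [nan nan nan] (0,)
tea [ 620. -333.   60.] (336, array([ 586., -368.,   54.]), array([ 655., -298.,   61.]))
4041 [453.90559944 365.74663123 106.22289633] [510.51078679 422.26468208 115.59646491] ((482.3582458496094, 393.658447265625), 28.621431350708008) [472.22905786 390.46397879 205.05861983] 17.1333
```

View pics/w5.png

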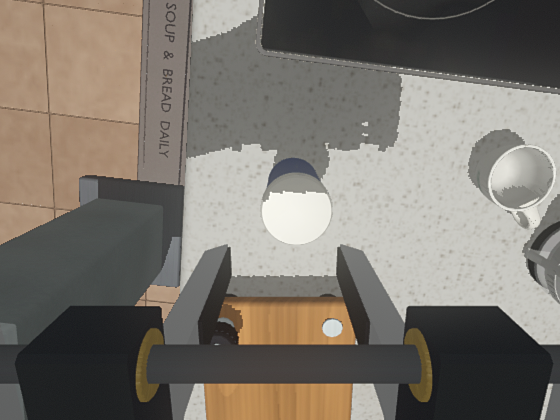

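The drum cap is centred at (296,210), between the fingers and clear of the mug. I grip it and place it on the left of the board.

```bash
python3 - <<'E'
from h import *
ori=[np.pi,0,np.pi/2+.119]; G=np.array([482,392.5,58.])
manip.command_gripper(1.0)
manip.move_pose([482,392.5,140],ori); print(manip.move_l(list(G),feed=150,force_limit=10))
manip.command_gripper(0.3,30); print("open mm",manip.read_opening()*94); x=np.array(manip.read_tool_pos())
manip.move_l([x[0],x[1],x[2]+80],feed=150)
D=np.array([478.7,194.5])
manip.move_l([D[0],D[1],x[2]+80],feed=200); manip.move_l([D[0],D[1],x[2]+50],feed=100)
print("touch",manip.move_l([D[0],D[1],x[2]+44.5],feed=15,force_limit=5),manip.read_tool_pos()[2]-x[2],manip.read_wrist_force())
manip.command_gripper(0.95); manip.move_l([D[0],D[1],195],feed=150)
print(manip.read_t(),[manip.ik([470,-300,z],[np.pi,0,y]) is not None for y in(0.3,.6,.9,1.2,1.5,1.8) for z in (210,50)])
E
```

```text
False
open mm 56.57179554501985
touch True 45.88423453087923 [-0.55624288  1.13702022  8.32641117]
23.7 [True, True, True, True, True, True, True, True, True, True, True, True]
```

```bash
python3 - <<'E'
from h import *
p,W=cloud("scene")
def low(xr,yr,zr):
    m=(W[...,0]>xr[0])&(W[...,0]<xr[1])&(W[...,1]>yr[0])&(W[...,1]<yr[1])&(W[...,2]>zr[0])&(W[...,2]<zr[1]); Q=W[m]; return (len(Q),)+((Q.min(0).round(),Q.max(0).round()) if len(Q) else ())
for y in(-340,-310,-280,-260): print(y,low((380,700),(y,y+20),(105,480)))
print("jar",low((455,525),(-345,-275),(84,99)))
ori=[np.pi,0,1.65]
manip.move_pose([415,60,220],ori); manip.move_l([400,-260,220],feed=250); manip.move_l([470,-306,215],feed=200)
p,W=cloud("wrist"); cv2.imwrite("pics/w6.png",p[:,:,::-1])
m=(W[...,2]>82)&(W[...,2]<99)&(np.hypot(W[...,0]-490,W[...,1]+307)<35); Q=W[m]
print(len(Q),Q.min(0),Q.max(0),cv2.minEnclosingCircle(Q[:,:2].astype(np.float32)),manip.read_tool_pos(),manip.read_joints(),manip.read_t())
E
```

```text
-340 (0,)
-310 (0,)
-280 (0,)
-260 (635, array([ 600., -251.,  105.]), array([ 700., -240.,  250.]))
jar (231, array([ 468., -330.,   84.]), array([ 513., -285.,   98.]))
2036 [ 468.83163325 -327.21385116   82.1357786 ] [ 512.87049596 -282.48990048   93.1278716 ] ((490.890869140625, -304.8191833496094), 22.461095809936523) [ 469.49567165 -305.45879572  215.0099483 ] [-0.25208811  0.45222164  1.01768429  1.79133896 -0.42239117  1.13690745
  0.98338141] 26.575
```

View pics/w6.png

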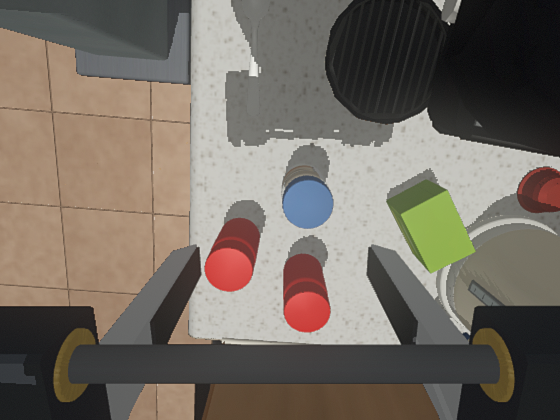

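The blue cap at (308,204) is clear of the red jars and the tea packet. I grip it and carry it along the front edge.

```bash
python3 - <<'E'
from h import *
ori=[np.pi,0,1.65]; g=[490.8,-306.]
manip.command_gripper(0.82)
manip.move_l(g+[130],feed=200); print(manip.move_l(g+[32],feed=120,force_limit=10))
manip.command_gripper(0.2,20); print("open mm",manip.read_opening()*94); x=np.array(manip.read_tool_pos())
manip.move_l([x[0],x[1],x[2]+140],feed=200); manip.move_l([400,-260,x[2]+150],feed=200); manip.move_l([410,60,x[2]+150],feed=250)
D=[489.,109.]; r=[np.pi,0,np.pi/2+.119]
manip.move_l(D+[x[2]+100],feed=150,rotation=r); manip.move_l(D+[x[2]+50],feed=100)
print("touch",manip.move_l(D+[x[2]+44.5],feed=15,force_limit=4),manip.read_tool_pos()[2]-x[2],manip.read_wrist_force())
manip.command_gripper(0.85); manip.move_l(D+[190],feed=150); manip.move_pose([400,0,260],r)
print(manip.read_t()); p,W=cloud("side"); q,W2=cloud("scene")
cv2.imwrite("pics/e.png",np.hstack([cv2.resize(a[100:310,130:340,::-1],(400,400)) for a in(p,q)]))
E
```

```text
False
open mm 45.62826125534918
touch True 45.748006994667335 [ 0.92258486 -0.63464738  4.20141719]
36.5083
```

View pics/e.png

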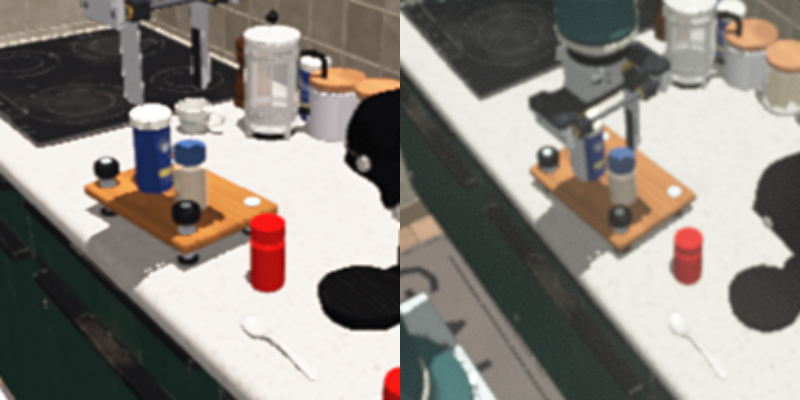

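The picture shows the drum and jar upright on the level board, with the robot clear and the spoon untouched.

```bash
python3 -c "
from bench import manip
print(manip.hand_in())"
```

```text
the job is handed in; nothing more can be done
None
```

I levelled the stand on all four feet, then set the salt drum and the spice jar upright on it and handed the job in at about 37 s. The interface did not return a verdict.

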